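# Set the sprung draw-gauge to the marked notch

### The job

Set the spring draw-gauge to its marked length: pull the black knob out along the track, against its spring, as far as the notch that the arrow points to and no farther, move it sideways into that notch, and ease it back until it hooks behind the tooth, then let go. Keep hold of it so that it never flies back on its spring, and leave the ink jar and the paint bottle as they stand.

Things in the scene. Friction and masses are not known exactly. Their poses are not given: they have to be found in the camera images.
- draw_gauge: Grey and steel bench fixture, fixed, 163 mm wide (x), 330 mm long (y); origin on the table under it. Its +y is the direction the knob is pulled out (robot's left); -x faces the robot. Offsets (mm) in all these entries are in this frame. The knob's 12 mm stem runs in a track at x = 20. A front block (x -85 to -30) and a steel spring barrel (x 26 to 64, y -157 to -17) are 50 high.
- notch_mid (a point): Centre of the mouth of the middle of three notches, at x = 11, y = 85, z = 50, on the top of a steel comb plate on the robot's side of the track. The other mouths are at y = 50 and 120. Each is 20 wide between tooth tips 12 deep (x 11 to -1): a stem within 4 mm of the mouth's centre line goes in sideways (-x).
- pocket_mid (a point): Where the stem rests hooked in the middle notch: x = -12, y = 74, z = 50. Behind the tips each notch is 22 deep (x -1 to -23) and 7 wider towards the pulled-in side. With the stem 27 to 37 mm off the track line it is past the tips, and the spring can draw it back to 11 mm short of the mouth's centre line, behind the tip.
- knob_top (a point): Centre of the top face of the black cylindrical knob (34 mm diameter, 38 mm high, from z = 66 to 104; nothing beside it is higher than z = 56). At the start it is at x = 20, y = 5.
- carriage (a joint): How far the knob is pulled out along +y, in m: 0 pulled in, 0.128 at the end stop. Notch mouths are centred at 0.045, 0.080 and 0.115; hooked in them it reads 0.034, 0.069 and 0.104. The spring pulls back with 9 N at 0, rising to about 15 N; let go, it flies back.
- knob (a joint): How far the knob is shifted sideways off the track line along -x, in m: 0 on the track line, 0.037 against the back of a notch; a tooth blocks it at 0.003 except at a notch mouth. Friction about 1 N, no spring.
- arrow_plate: Dark steel arrow 47 mm long, head 39 mm wide, 6 mm thick, lying fixed on the front block (top at z = 56), pointing along its +x at one of the three notches; its origin is on its midline, at the same gauge y as the centre of the marked notch's mouth, gauge x = -57. Its axes are parallel to the gauge's.
- blank_1: Plain round dark steel button 18 mm wide, 6 mm high, in front of one of the two notches that are not marked; origin at its underside.
- blank_2: The same round button, in front of the other unmarked notch.
- ink_jar: Small ink jar with black lid, 55 mm wide and high, standing loose on the table; origin under its centre. Leave alone.
- paint_bottle: White squeeze bottle with black cap, 67 mm wide, 142 mm high, standing loose; origin under its centre. Leave alone.

How it is judged (in metres and radians):
At the end, for the whole second after the job is handed in: The knob rests still in the arrow's notch, at least 24 mm sideways off the track line and drawn back behind the tooth: 11 mm (within 4.5 mm) short of the middle of the notch mouth (y of knob_top in the frame of arrow_plate between -0.0155 and -0.0065 m and value of joint knob above 0.024 m and velocity of joint carriage between -0.01 and 0.01 m/s); the robot touches nothing.
It fails at once if the knob is pulled more than 18 mm beyond the middle of the marked notch (y of knob_top in the frame of arrow_plate above 0.018 m).
It fails at once if the knob flies back on its spring (faster than 0.8 m/s) (velocity of joint carriage below -0.8 m/s).
It fails at once if a bystander (ink jar, paint bottle) is moved by more than 15 mm (distance of any of ink_jar, paint_bottle from where it was at the start of the episode above 0.015 m).
It fails at once if the bottle or the jar is tipped (angle between any of ink_jar, paint_bottle's own z axis and vertical above 0.3 rad).
It also fails if it takes over 35 s, if anything falls off the work surface, if the arm or the gripper's body presses on something with over 40 N, if the wrist force passes 120 N, or if a joint passes its speed limit or range.

### The arm

A 6-joint arm with a two-finger parallel gripper is mounted at the origin on the work surface; the furniture and walls round the work are solid. World frame = base frame: x ahead of the robot, y to its left, z up, the work surface at z = 0. Lengths are in m, angles in degrees, forces in N, time in s.
With the tool pointing down it reaches from about 0.275 to 0.75 m from the base axis. Payload 10.2 kg.
Tool frame: the origin (TCP) lies at the very end of the fingers, on their centre line; the grasp point (between the pads) lies 19 mm behind it (grasp_offset is the distance from the TCP to the grasp point, in m); z points along the fingers, y is the line along which they close (so a half turn about z gives the same grasp; the last joint's range is limited). The gripper opens to 88 mm and grips with 3 to 60 N. Pads are 18 mm wide; open, the fingers measure 123 mm over their backs; the gripper's body (75 mm by 187 mm) begins 45 mm behind the grasp point.
Start: joints at [55.726, 17.928, 85.812, -0, 76.261, -12.8], TCP at [0.192, 0.489, 0.239] pointing down, gripper open.
Joint ranges: [-168.41, 168.41], [-55.51, 124.54], [10.69, 146.95], [-70.63, 250.63], [1, 178], [-165.06, 165.06]. Speed limits (degrees/s): [136.94, 136.94, 172.46, 180, 180, 180].

### API

Orientations are given as [roll, pitch, yaw] about the fixed x, y, z axes, in that order (R = Rz(yaw) Ry(pitch) Rx(roll)).
In Python, from bench import * gives the robot as it stands. The module is installed in compiled form; this text tells all that it offers.
- The arm moves only by the tool drive_tool, never from a script. Its arguments are lists of equal length, an entry for each row: "claw": the gripper's target within -1 to 1 (shut at 1, half-way at 0, fully open at -1); "travel": the shift along the tool's x, y, z in m, a list of three; "roll": the turn about the tool's z in rad. A call has 1 to 20 rows; each row is the pose to reach, as a shift and turn from the pose commanded when the call began, along the tool's axes at that moment; what a row does not reach only later rows make up. A row lasts 1/8 s, in which the tool goes at most 62.5 mm and 10.7 degrees, less where a joint would pass 70% of its speed; a pose out of reach is approached as far as the arm can. A call with a gripper value outside its range is refused whole. The fingers move at their own pace and stop on an object; the grip force is fixed at half the most. Time passes only in rows, so rows that repeat a pose let the fingers close. It gives the time, the measured TCP pose, the force, the opening and the grip force at its end, in the units of the state.
- observe(): the state, without advancing time (a new reading comes with each control period).
- read_camera(name): name is "scene" or "top" or "wrist"; returns the picture (384x512x3 uint8, blue, green, red); there is no depth.
- camera_params(name): a dict with "vfov" (degrees; the focal length in pixels is half the picture's height over the tangent of half this angle, whatever the lens; pixels are square), "cx", "cy" (the principal point, pixels), "k1" (the pictures are not rectified: a ray, as slopes to the right and down, at radius r is drawn at 1 + k1 r^2 times it, then the intrinsics apply), "extrinsics" (4x4, takes a point from world to camera coordinates). Camera axes: x right, y down, z forward; pixel columns grow to the right and rows downward; lengths in m; the calibration is good to about 2 mm. A picture is of the moment at which its call begins: read the wrist's pose just before it. camera_params takes no time and is no camera call; for the wrist camera it gives the pose at the moment of the call.
- job_done(): hands the job in; it is judged then, once.
Trained networks look in the newest picture that a camera, given by its name, has taken for a name from the list of things; names that differ only in an ending like _2 or _b are one class to them, and where a whole thing is asked for, a point or a joint stands for the part that bears it (a point fixed in the world has none). Each returns a list of dicts, best first, with "score" (0 to 1); they miss things now and then, are a little off and sometimes report something else, mostly with a low value. They report only what shows in the picture. A call takes as long as a camera call.
- recognise(label, camera): "location" ([x, y, z] in m, in world coordinates, good to about 4 mm: the middle of the surface that is visible of it).
The state is a dict: "time_s": time; "qpos": joint angles; "qvel": joint speeds; "joint_efforts": joint torques, N m; "tool_pos": TCP position; "tool_rot": TCP orientation; "force": force on the tool from outside, world axes, zero at the start; "torque": the same for the moment, N m; "finger_gap": finger opening in m; "grip_force": force on a finger pad.
Only numpy, scipy, OpenCV 4.12 (cv2) and the standard library are available. Lean on these libraries where they do the work, as an engineer would, in place of code of your own. Each camera call takes 0.05 s, during which the arm holds its last target. There are 200 camera calls.

## Working session

There is one attempt and no reset: what is moved stays moved. The work goes in short steps, Python scripts to look and compute and a tool call to move; the robot and the scene stay as the last step left them, time stands still between calls to the robot, and variables do not carry over. Pictures are saved under pics/ and viewed, at most 10 in all, crops included, and the job is handed in when it is done.

Besides the shell and the picture viewer there is one more tool, called in YAML: its name, and indented under it one key for each argument. drive_tool: Moves the arm, as the interface text tells. Its arguments: {"type":"object","properties":{"claw":{"type":"array"},"travel":{"type":"array"},"roll":{"type":"array"}},"required":["claw","travel","roll"]}

```bash
mkdir -p pics
python3 - <<'E'
from bench import *
import cv2
s=observe(); print({k:s[k] for k in("time_s","tool_pos","tool_rot","force","finger_gap")})
for c in("top","scene"):
    cv2.imwrite(f"pics/{c}0.png",read_camera(c))
    for l in("knob_top","arrow_plate","blank_1","draw_gauge","ink_jar","paint_bottle"):
        print(c,l,[(round(d["score"],2),[round(float(v),4) for v in d["location"]]) for d in recognise(l,c)])
E
```

```text
{'time_s': 0.0, 'tool_pos': array([0.19207078, 0.48834789, 0.23815361]), 'tool_rot': array([-1.79928540e+02, -1.49543366e-02,  1.58525084e+02]), 'force': array([0.8275731 , 0.12951039, 0.36209109]), 'finger_gap': 0.08809872854245487}
top knob_top [(0.54, [0.4585, 0.1743, 0.1071])]
top arrow_plate [(0.65, [0.3984, 0.2642, 0.0567])]
top blank_1 []
top draw_gauge [(0.67, [0.4493, 0.2156, 0.0411])]
top ink_jar [(0.73, [0.4057, -0.1927, 0.0548])]
top paint_bottle [(0.79, [0.4663, -0.1781, 0.125])]
scene knob_top [(0.76, [0.4543, 0.1691, 0.0895])]
scene arrow_plate [(0.66, [0.3952, 0.2604, 0.0532])]
scene blank_1 [(0.42, [0.3863, 0.2254, 0.0549])]
scene draw_gauge [(0.85, [0.4435, 0.1693, 0.0445])]
scene ink_jar [(0.63, [0.3977, -0.1984, 0.0514])]
scene paint_bottle [(0.96, [0.4572, -0.1981, 0.1022])]
```

View pics/top0.png

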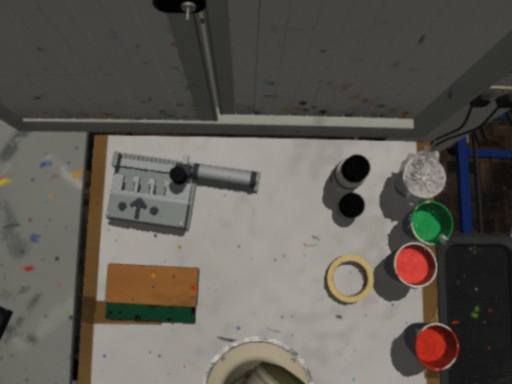

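View pics/scene0.png

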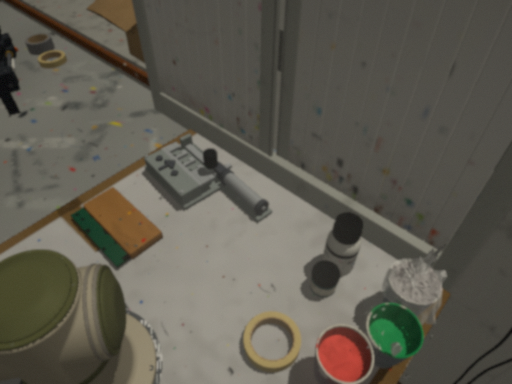

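The arrow (137,208) lies between two buttons (123,210 and 154,210), so the middle notch is marked. The knob is at (179,174), and the gauge is yawed a few degrees. I'll zoom in to measure the yaw.

```bash
cat > h.py <<'E'
import numpy as np, cv2
from bench import *
def pix2w(c,uv,z,P=None):
    P=P or camera_params(c); f=192/np.tan(np.radians(P["vfov"])/2)
    d=(np.array(uv,float)-[P["cx"],P["cy"]])/f; s=d.copy()
    for _ in range(30): s=d/(1+P["k1"]*(s@s))
    E=np.array(P["extrinsics"]); R,t=E[:3,:3],E[:3,3]
    o=-R.T@t; r=R.T@np.array([*s,1]); return o+r*(z-o[2])/r[2]
E
python3 - <<'E'
from h import *
im=cv2.imread("pics/top0.png")[140:240,100:270]
cv2.imwrite("pics/topc.png",cv2.resize(im,None,fx=4.5,fy=4.5,interpolation=cv2.INTER_CUBIC))
P=camera_params("top");print(P["vfov"],P["k1"]);print(pix2w("top",(179,174),.104))
E
```

```text
45.34765853409852 -0.08934691973727737
[0.45860707 0.17086741 0.104     ]
```

View pics/topc.png

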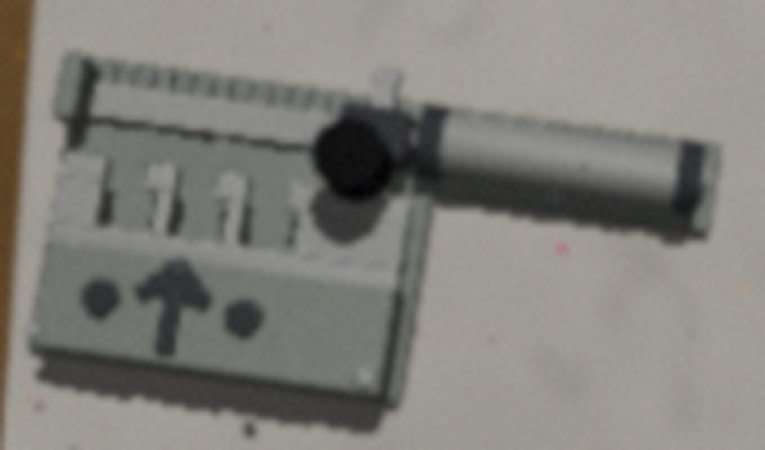

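The crop shows the buttons at (100,299) and (243,320), the arrow between them pointing at the middle notch, and the knob top at (353,158). The gauge's front edge runs from (33,350) to (393,405).

Run:
```python
from h import *
w=lambda u,v,z:pix2w("top",(100+(u+.5)/4.5-.5,140+(v+.5)/4.5-.5),z)
k=w(353,158,.104);b1=w(100,299,.056);b2=w(243,320,.056)
e1=w(35,349,.05);e2=w(392,404,.05); a1=w(167,355,.056);a2=w(176,262,.056)
s1=w(720,145,.05)
print(k,b1,b2,(b1+b2)/2)
for n,p,q in(("but",b1,b2),("edge",e1,e2),("arrow",a2,a1)):
    d=p-q; print(n,np.linalg.norm(d)*1e3,np.degrees(np.arctan2(d[1],d[0]))-(0 if n=="arrow" else 90))
for yaw in(-8,-9,-10):
    c,s=np.cos(np.radians(yaw)),np.sin(np.radians(yaw)); R=np.array([[c,-s],[s,c]])
    print(yaw,"origin from knob",k[:2]-R@[.02,.005],"from buttons",((b1+b2)/2)[:2]-R@[-.057,.085])
```

```text
[0.45705503 0.17275251 0.104     ] [0.39596145 0.29845762 0.056     ] [0.38723799 0.22917026 0.056     ] [0.39159972 0.26381394 0.056     ]
but 69.83435296441715 -7.1759363837713295
edge 174.2899608757649 -7.506246791238965
arrow 44.75371051647316 -2.32598595713877
-8 origin from knob [0.43655381 0.17058464] from buttons [0.43621529 0.17170829]
-9 origin from knob [0.43651909 0.17094276] from buttons [0.43460103 0.17094367]
-10 origin from knob [0.43649064 0.17130144] from buttons [0.43297367 0.17020734]
```

drive_tool:
  claw: [-1,-1,-1,-1,-1,-1,-1,-1,-1,-1,-1,-1]
  travel:
    - [-0.05,-0.027,0.0]
    - [-0.1,-0.054,0.01]
    - [-0.15,-0.081,0.02]
    - [-0.2,-0.108,0.03]
    - [-0.25,-0.136,0.04]
    - [-0.3,-0.163,0.05]
    - [-0.34,-0.184,0.06]
    - [-0.362,-0.1965,0.07]
    - [-0.362,-0.1965,0.08]
    - [-0.362,-0.1965,0.08]
    - [-0.362,-0.1965,0.08]
    - [-0.362,-0.1965,0.08]
  roll: [0,-0.05,-0.1,-0.15,-0.2,-0.244,-0.244,-0.244,-0.244,-0.244,-0.244,-0.244]

```text
time_s: 2.2
tool_pos: [0.457, 0.1738, 0.1592]
tool_rot: [180.0, 0.0, 172.6]
force: [0.4, -0.2, 0.5]
finger_gap: 0.0882
grip_force: 0.0
```

Run:
```python
from h import *
s=observe(); print(s["time_s"],s["tool_pos"],s["tool_rot"],s["force"])
im=read_camera("wrist"); cv2.imwrite("pics/w1.png",im)
P=camera_params("wrist");np.save("w1.npy",P,allow_pickle=True);print(P["vfov"],P["k1"])
```

```text
2.2 [0.4569662  0.17377685 0.1591584 ] [1.79986673e+02 4.34071315e-02 1.72566711e+02] [ 0.36984011 -0.18378522  0.48828407]
62.245677439966094 -0.08693460623455226
```

View pics/w1.png

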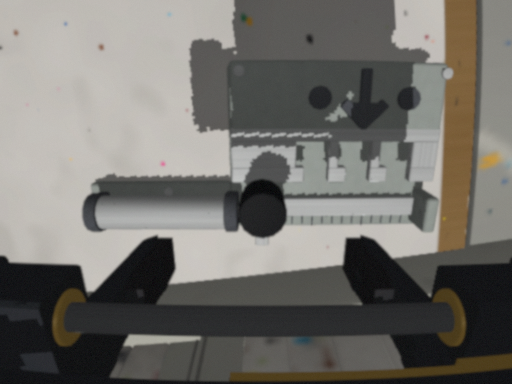

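The wrist view shows the gauge squared up with the tool. The knob is at (264,208), the buttons are at (320,97) and (409,98), and the arrow sits between them.

Run:
```python
from h import *
P=np.load("w1.npy",allow_pickle=True).item()
k=pix2w("wrist",(264,205),.104,P);b1=pix2w("wrist",(409,98),.056,P);b2=pix2w("wrist",(320,97),.056,P)
m=(b1+b2)/2;d=b1-b2;yaw=np.degrees(np.arctan2(d[1],d[0]))-90
print(k,b1,b2,np.linalg.norm(d),yaw)
t=np.radians(yaw);g=lambda v:[v[0]*np.cos(t)+v[1]*np.sin(t),-v[0]*np.sin(t)+v[1]*np.cos(t)]
print("knob rel arrow gauge",g((k-m)[:2]),"expect .077,-.080")
```

```text
[0.4519198  0.17778243 0.104     ] [0.39703203 0.29818293 0.056     ] [0.38855867 0.22928364 0.056     ] 0.06941837287748027 -7.01113457172832
knob rel arrow gauge [np.float64(0.0691736992657589), np.float64(-0.07809128754661541)] expect .077,-.080
```

drive_tool:
  claw: [-1,-1,-1,-1,1,1,1,1,1,1]
  travel:
    - [0,0,0.03]
    - [0,0,0.06]
    - [0,0,0.088]
    - [0,0,0.088]
    - [0,0,0.088]
    - [0,0,0.088]
    - [0,0,0.088]
    - [0,0,0.088]
    - [0,0,0.088]
    - [0,0,0.088]
  roll: [0,0,0,0,0,0,0,0,0,0]

```text
time_s: 3.5
tool_pos: [0.4575, 0.1757, 0.0709]
tool_rot: [179.7, 0.1, 172.4]
force: [3.0, 18.2, -3.2]
finger_gap: 0.0329
grip_force: 30.0
```

drive_tool:
  claw: [1,1,1,1,1,1,1,1,1,1]
  travel:
    - [0,0.008,0]
    - [0,0.018,0]
    - [0,0.028,0]
    - [0,0.038,0]
    - [0,0.048,0]
    - [0,0.058,0]
    - [0,0.068,0]
    - [0,0.076,0]
    - [0,0.08,0]
    - [0,0.08,0]
  roll: [0,0,0,0,0,0,0,0,0,0]

```text
time_s: 4.75
tool_pos: [0.4668, 0.2511, 0.0707]
tool_rot: [-179.8, -0.1, 172.5]
force: [-5.4, -12.2, 6.9]
finger_gap: 0.0332
grip_force: 30.0
```

Run:
```python
from h import *
s=observe(); print(s["tool_pos"],s["tool_rot"],s["force"],s["finger_gap"])
d=s["tool_pos"][:2]-[.4575,.1757];t=np.radians(-7.3)
print("gauge dx,dy",d[0]*np.cos(t)+d[1]*np.sin(t),-d[0]*np.sin(t)+d[1]*np.cos(t))
im=read_camera("wrist"); cv2.imwrite("pics/w2.png",im)
```

```text
[0.46684411 0.25113597 0.07073648] [-1.79775157e+02 -1.30864169e-01  1.72541403e+02] [ -5.38285621 -12.16294436   6.88697175] 0.03320930085829394
gauge dx,dy -0.0003168672181980692 0.0760118254711205
```

View pics/w2.png

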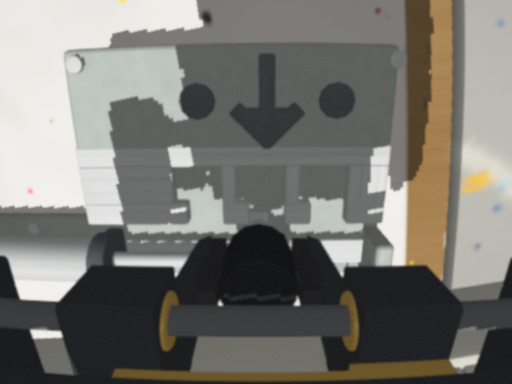

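The knob is about 3.5 mm short of the mouth's centre line. I'll go 4 mm further and then sideways.

drive_tool:
  claw: [1,1,1,1,1,1,1,1,1,1,1]
  travel:
    - [0,0.002,0]
    - [0,0.004,0]
    - [0,0.004,0]
    - [0.005,0.004,0]
    - [0.01,0.004,0]
    - [0.015,0.004,0]
    - [0.02,0.004,0]
    - [0.025,0.004,0]
    - [0.03,0.004,0]
    - [0.033,0.004,0]
    - [0.033,0.004,0]
  roll: [0,0,0,0,0,0,0,0,0,0,0]

```text
time_s: 6.18
tool_pos: [0.435, 0.2591, 0.0708]
tool_rot: [-179.8, -0.1, 172.5]
force: [-3.4, -13.5, 5.6]
finger_gap: 0.0326
grip_force: 30.0
```

Run:
```python
from h import *
s=observe(); print(s["tool_pos"],s["tool_rot"],s["force"],s["finger_gap"])
d=s["tool_pos"][:2]-[.4575,.1757];t=np.radians(-7.3)
print("gauge dx,dy",d[0]*np.cos(t)+d[1]*np.sin(t),-d[0]*np.sin(t)+d[1]*np.cos(t))
im=read_camera("wrist"); cv2.imwrite("pics/w3.png",im)
```

```text
[0.43498498 0.25911296 0.07078   ] [-1.79777371e+02 -7.17632374e-02  1.72529920e+02] [ -3.40906864 -13.52889437   5.62135992] 0.032644036898013706
gauge dx,dy -0.03293135745038976 0.07987599373298845
```

View pics/w3.png

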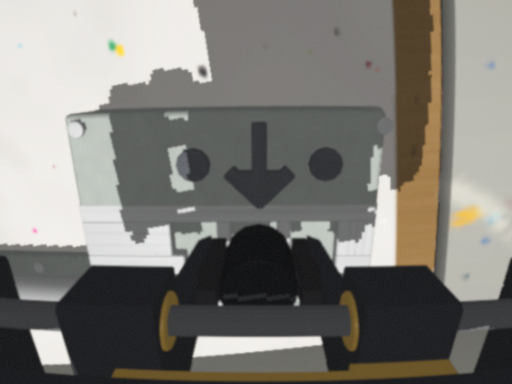

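The knob, centred at column 258, is in line with the arrow at column 259. It is 33 mm off the track with little sideways force, so it is in the notch. Next I'll ease it back.

drive_tool:
  claw: [1,1,1,1,1,1,1,1]
  travel:
    - [0,-0.002,0]
    - [0,-0.004,0]
    - [0,-0.006,0]
    - [0,-0.008,0]
    - [0,-0.01,0]
    - [0,-0.012,0]
    - [0,-0.0125,0]
    - [0,-0.0125,0]
  roll: [0,0,0,0,0,0,0,0]

```text
time_s: 7.22
tool_pos: [0.4337, 0.2484, 0.0708]
tool_rot: [-180.0, 0.0, 172.5]
force: [-0.8, -2.5, 3.2]
finger_gap: 0.0332
grip_force: 30.0
```

The spring load has gone from the wrist after 10.8 mm, so the knob is hooked. I'll release and rise.

drive_tool:
  claw: [0.1,-0.3,-0.6,-0.6,-0.6,-0.6,-0.6,-0.6,-0.6,-0.6]
  travel:
    - [0,0,0]
    - [0,0,0]
    - [0,0,0]
    - [0,0,0]
    - [0,0,0]
    - [0,0,-0.02]
    - [0,0,-0.05]
    - [0,0,-0.08]
    - [0,0,-0.11]
    - [0,0,-0.11]
  roll: [0,0,0,0,0,0,0,0,0,0]

```text
time_s: 8.48
tool_pos: [0.4345, 0.2486, 0.1824]
tool_rot: [179.9, 0.2, 172.5]
force: [0.9, -0.5, -0.8]
finger_gap: 0.0703
grip_force: 0.0
```

Run:
```python
from h import *
s=observe(); print(s["tool_pos"],s["force"],s["finger_gap"])
P=camera_params("wrist");np.save("w4.npy",P,allow_pickle=True)
im=read_camera("wrist"); cv2.imwrite("pics/w4.png",im)
```

```text
[0.43454864 0.24863329 0.18240305] [ 0.87390245 -0.478999   -0.84843761] 0.0703285418347056
```

View pics/w4.png

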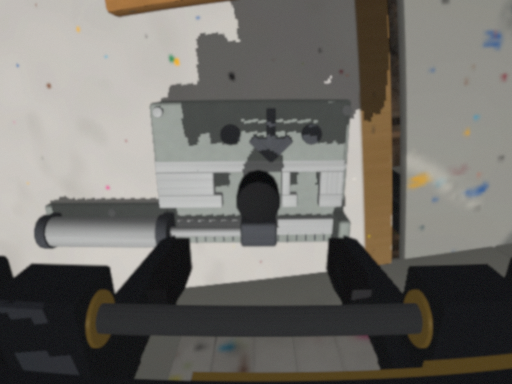

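The knob stayed at (258,198), about 11 mm short of the arrow line at column 271 and off the track, so it is hooked in the middle notch. The gripper is clear of it.

```bash
python3 -c "
from bench import *
print(job_done())"
```

```text
the job is handed in; nothing more can be done
None
```

The knob is hooked in the middle notch, the one the arrow marks. It was eased back under control and released, the jar and bottle were left alone, and the job is handed in; no verdict came back.

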